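# Nest two D-shaped trays into the tray sunk in the work board

### The job

Put the two loose D-shaped trays away in the tray sunk into the board: first the medium tray, turned so that its round end lies in the round end of the sunk tray and it drops flat to the bottom, then the small tray in the same way inside the medium one. Slide and turn the trays along the board (a finger or both inside the tray will do it), never lifting them clear of it, and leave the ochre jar, the paint pot and the tape roll on the board where they stand.

Things in the scene. Friction and masses are not known exactly. Their poses are not given: they have to be found in the camera images.
- board: Fixed light wooden board, 310 (x) by 420 (y) mm, top at 40 mm; origin at the centre of its underside; place and yaw vary. A D-shaped metal tray is sunk into its middle, rim flush. The strip of board as long as that tray, from side to side, is kept free of bystanders. A desk lamp stands right of it: base near (0.55, -0.25), stem rising back to (0.37, -0.34), head from there to (0.2, -0.25), up to 0.55 m high.
- well (a point): Centre of the inner floor of the sunk tray, 30 mm below the board's top, on the board's centre; axes as the board's: +x towards the sunk tray's round end, -x towards its square end. Inside, at the rim, the sunk tray is 136 mm long (x) and 96 mm wide (y); its walls draw in by 1 mm in 8 mm of depth.
- medium_tray: Loose D-shaped metal tray: square end at its -x, half-round end at +x, z up; origin at the centre of its underside. 130 x 90 mm over the rim, 28 high, 0.2 kg, tapering down by 3.5 mm a side. Walls and floor 4 mm; inside 122 x 82 at the rim, 115 x 75 at the floor; straight sides from x = -61 to +20 mm. Fits the sunk tray one way round, 2.5 mm to spare a side, rim then 2 mm below the board's top.
- small_tray: As the medium tray (square end -x, round end +x, origin at the centre of its underside), but 116 x 76 mm, 22 high, 0.16 kg; inside 108 x 68 at the rim, 103 x 63 at the floor; straight sides from x = -54 to +20 mm. Nested in the medium tray, its underside is 4 mm above that one's. The two trays start flat on the board, one on its left and one on its right part, any yaw.
- jar: Ochre jar with a black cap, 39 mm across, 48 mm high, loose, standing on the board near its robot-side (-x) edge; origin at the centre of its underside. Bystander.
- pot: Small clear paint pot with coral paint, 50 x 59 mm, 30 mm high, loose, standing on the board near its robot-side edge; origin at the centre of its underside. Bystander.
- tape_roll: Roll of masking tape lying flat, 75 mm across, 19 mm high, loose, on the board beyond the round end of the sunk tray; origin at the centre of its underside. Bystander.

How it is judged:
By the outcome, as a careful person would: the job done as asked, in the order asked, and still so for the second after the job is handed in, with the robot touching nothing.
It also fails if it takes over 64 s, if anything falls off the work surface, if the arm or the gripper's body presses on something with over 40 N, if the wrist force passes 120 N, or if a joint passes its speed limit or range.

### The arm

A 6-joint arm with a two-finger parallel gripper is mounted at the origin on the work surface; the furniture and walls round the work are solid. World frame = base frame: x ahead of the robot, y to its left, z up, the work surface at z = 0. Lengths are in mm, angles in rad, forces in N, time in s.
With the tool pointing down it reaches from about 275 to 725 mm from the base axis. Payload 5.6 kg.
Tool frame: the origin (TCP) lies at the very end of the fingers, on their centre line; the grasp point (between the pads) lies r.pinch_z behind it (r.pinch_z is the distance from the TCP to the grasp point, in mm); z points along the fingers, x is the direction in which the jaws open and shut, and the axes are right-handed (so a half turn about z gives the same grasp; the last joint's range is limited). The gripper opens to 85 mm and grips with 20 to 120 N. Pads are 22 mm wide; open, the fingers measure 114 mm over their backs; the gripper's body (76 mm by 85 mm) begins 54 mm behind the grasp point. The pads swing forward as they close: fully open they stand 13 mm farther back than shut.
Start: joints at [-1.015, 0.255, 0.108, 0, -1.424, -0.285], TCP at [147.146, -529.944, 231.283] pointing down, gripper open.
Joint ranges: [-2.95, 2.95], [-1.21, 1.97], [-1.09, 1.5], [-2.87, 1.71], [-2.94, -0.07], [-3.05, 3.05]. Speed limits (rad/s): [2.57, 2.57, 3.14, 3.14, 3.14, 3.14].

### API

Orientations are given as a rotation vector (axis times angle).
In Python, from workcell import r gives the robot as it stands. The module is installed in compiled form; this text tells all that it offers. Calls block until the motion is done:
- r.move_pose(position, orientation): joint-space move of the TCP to a pose.
- r.line_to(position, ori=None, max_speed=150, until_force=None): straight line of the TCP; ori=None keeps the orientation; max_speed is the mean speed in mm/s. With until_force (N) it stops when the force on the tool has changed by that much, and returns True; else False.
- r.goto_joints(angles): joint-space move.
- r.set_gripper(opening, newtons=None): finger opening in mm; newtons is the grip in N (None keeps the last); returns when the fingers have stopped.
- r.dwell(seconds).
- r.ik(position, orientation): joint angles nearest the present ones, or None.
- r.get_obs(): the state.
- r.camera(name): name is "scene" or "top" or "wrist"; returns the picture (480x640x3 uint8, red, green, blue); there is no depth.
- r.camera_info(name): a dict with "fx", "fy", "cx", "cy" (pixels), "k1" (the pictures are not rectified: a ray, as slopes to the right and down, at radius r is drawn at 1 + k1 r^2 times it, then the intrinsics apply), "extrinsics" (4x4, takes a point from camera to world coordinates); the wrist camera has in their place "hand_eye" (4x4, takes a point from camera to tool coordinates, whose origin is the TCP and whose axes are the tool frame's). Camera axes: x right, y up, looking along -z (the intrinsics and any distortion apply to the point x, -y, -z); pixel columns grow to the right and rows downward; lengths in mm; the calibration is good to about 2 mm. A picture is of the moment at which its call begins: read the wrist's pose just before it. camera_info takes no time and is no camera call.
A pose or a line that the arm cannot do raises r.Unreachable and nothing moves.
- r.sign_off(): hands the job in, once; it reports no verdict.
The state is a dict: "time_s": time; "joint_pos": joint angles; "joint_vel": joint speeds; "effort": joint torques, N m; "eef_pos": TCP position; "tcp_rot": TCP orientation; "wrist_force": force on the tool from outside, world axes, zero at the start; "torque": the same for the moment, N m; "width": finger opening in mm.
Only numpy, scipy, OpenCV 4.12 (cv2) and the standard library are available. Lean on these libraries where they do the work, as an engineer would, in place of code of your own. Each camera call takes 0.05 s, during which the arm holds its last target.

## Working session

There is one attempt and no reset: what is moved stays moved. The work goes in short steps, each a Python script; the robot and the scene stay as the last script left them, time stands still between calls to the robot, and variables do not carry over. Pictures are saved under pics/ and viewed, and the job is handed in when it is done.

```bash
mkdir -p pics; python3 - <<'E'
from workcell import r
import cv2
for n in ("scene","top","wrist"):
    im=r.camera(n); cv2.imwrite(f"pics/{n}0.png",im[:,:,::-1]); print(n,r.camera_info(n))
print(r.get_obs(), r.pinch_z)
E
```

```text
scene {'fx': 462.41846157080437, 'fy': 462.41846157080437, 'cx': 317.040910988106, 'cy': 237.5136341567848, 'k1': -0.05396914910157778, 'extrinsics': array([[-8.48312431e-01,  3.25542154e-01, -4.17598283e-01,
         1.88622803e+02],
       [-5.29059333e-01, -4.89101755e-01,  6.93452013e-01,
         6.90824561e+02],
       [ 2.14998086e-02,  8.09198232e-01,  5.87142213e-01,
         5.51814370e+02],
       [ 0.00000000e+00,  0.00000000e+00,  0.00000000e+00,
         1.00000000e+00]])}
top {'fx': 451.4604474734097, 'fy': 451.4604474734097, 'cx': 319.58853904833757, 'cy': 231.26655641761835, 'k1': 0.020917964603410992, 'extrinsics': array([[-1.97254534e-01,  9.57598114e-01, -2.09991668e-01,
         3.46940853e+02],
       [-9.80338985e-01, -1.93790351e-01,  3.71587875e-02,
         9.32346899e+01],
       [-5.11117420e-03,  2.13192758e-01,  9.76996788e-01,
         8.93116770e+02],
       [ 0.00000000e+00,  0.00000000e+00,  0.00000000e+00,
         1.00000000e+00]])}
wrist {'fx': 367.11139059778503, 'fy': 367.11139059778503, 'cx': 314.7340272151398, 'cy': 236.5728596855094, 'k1': -0
[... 359 characters left out ...]
00000e+00]])}
{'time_s': 0.15, 'joint_pos': array([-1.01541098e+00,  2.55596428e-01,  1.07338964e-01, -3.19832512e-04,
       -1.42387010e+00, -2.84638198e-01]), 'joint_vel': array([ 0.00318998, -0.00084579,  0.00197745,  0.00207193,  0.00095391,
       -0.00078684]), 'effort': array([-1.49307431e-03, -3.86936367e+01,  2.38081509e+01,  5.36677614e+00,
       -4.59122719e-03, -2.57695928e-05]), 'eef_pos': array([ 147.07029133, -529.61529164,  230.63120279]), 'tcp_rot': array([-1.90068524e+00, -2.49997957e+00, -1.21086318e-03]), 'wrist_force': array([-0.98998322, -0.19324687, -0.07533649]), 'torque': array([-0.06749982,  0.00879937, -0.00701555]), 'width': 85.87303125899267} 18.700000000000003
```

View pics/top0.png

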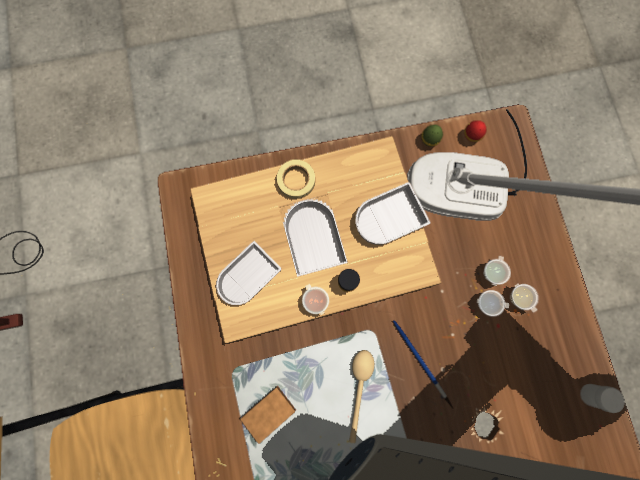

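View pics/scene0.png

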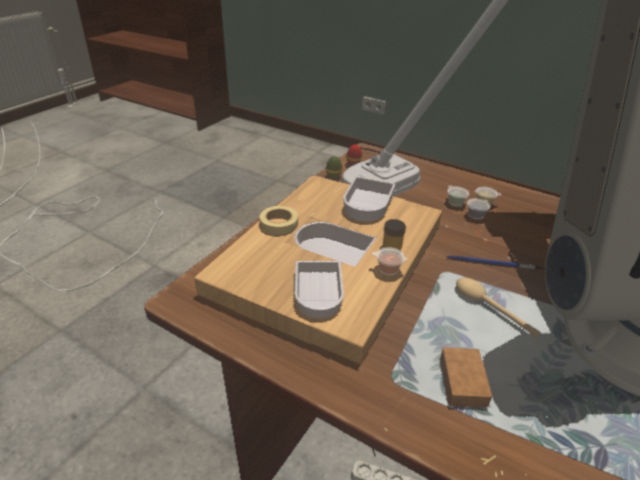

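View pics/wrist0.png

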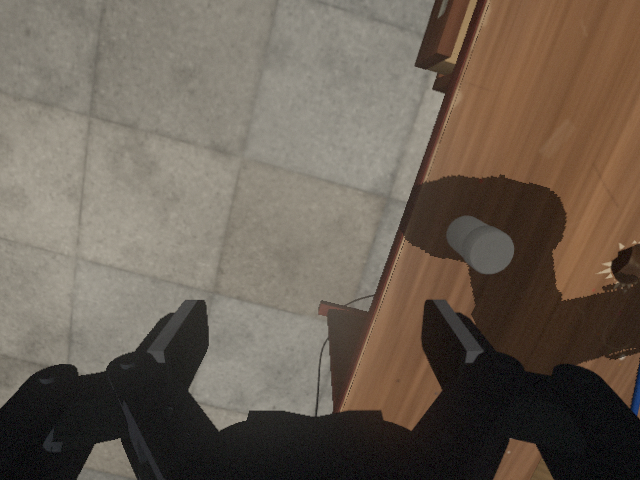

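The top view shows the board with the sunk tray at about (315,238), the medium tray right at (391,214), the small tray left at (248,273), tape (296,179), jar (348,280) and pot (315,300). I'll enlarge it to read the corners.

```bash
python3 - <<'E'
import cv2
im=cv2.imread("pics/top0.png")
def crop(n,x0,y0,w,h,s):
    c=cv2.resize(im[y0:y0+h,x0:x0+w],None,fx=s,fy=s,interpolation=cv2.INTER_CUBIC)
    for k in range(0,w,10):
        cv2.putText(c,str(x0+k),(k*s,8),0,.3,(0,0,255),1); cv2.line(c,(k*s,10),(k*s,16),(0,0,255),1)
    for k in range(0,h,10):
        cv2.putText(c,str(y0+k),(0,k*s+4),0,.3,(0,0,255),1); cv2.line(c,(20,k*s),(26,k*s),(0,0,255),1)
    cv2.imwrite(n,c)
crop("pics/c_med.png",345,170,100,75,8)
crop("pics/c_small.png",205,235,100,75,8)
crop("pics/c_well.png",270,190,100,95,6)
crop("pics/c_board.png",180,125,270,225,2)
E
```

```text
(no output)
```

View pics/c_med.png

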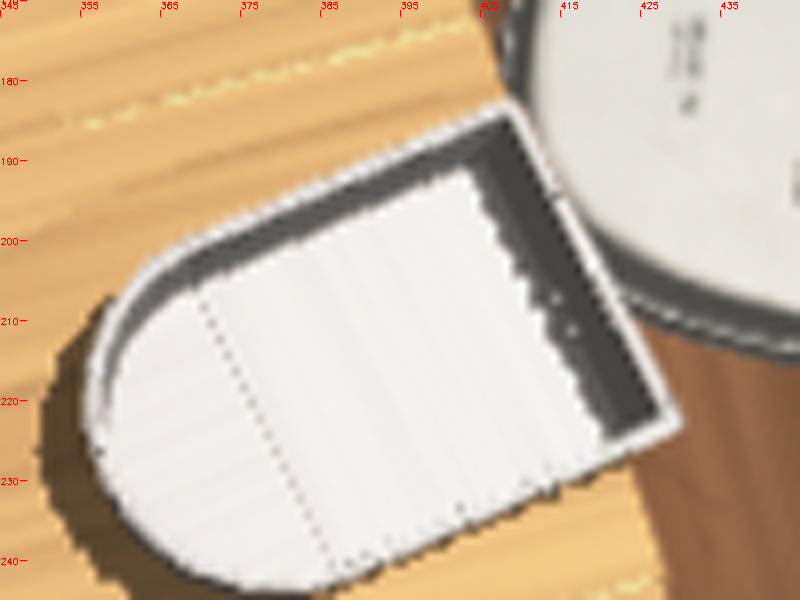

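View pics/c_small.png

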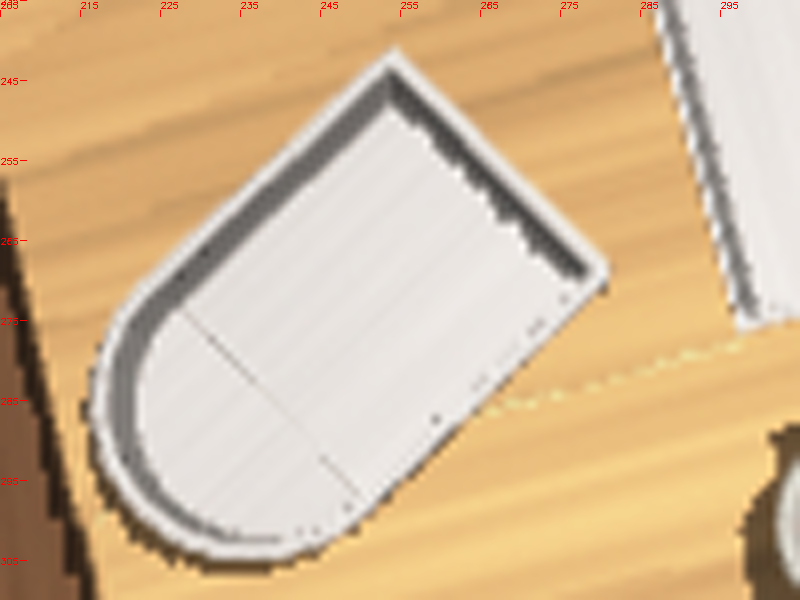

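View pics/c_well.png

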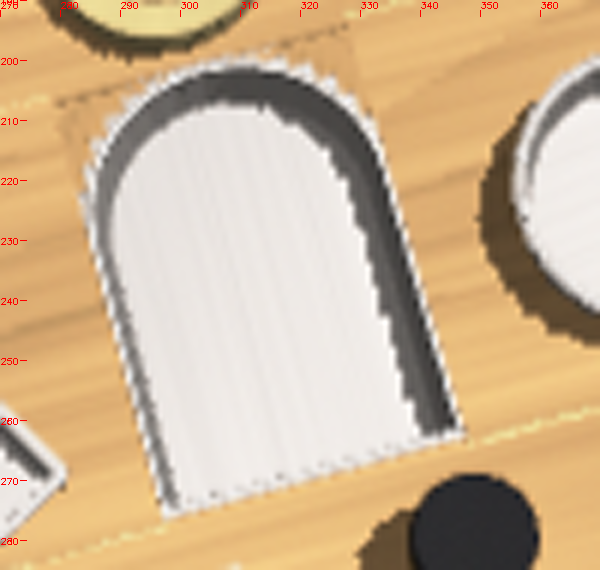

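View pics/c_board.png

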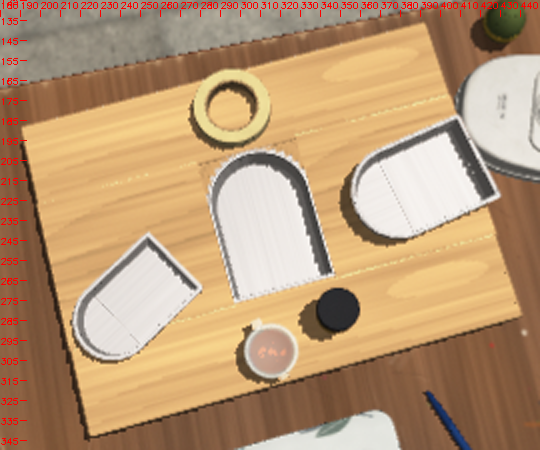

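```bash
cat > h.py <<'E'
import numpy as np, cv2
from scipy.optimize import least_squares
from scipy.spatial.transform import Rotation as R
from workcell import r
def cam(name, obs=None):
    c=r.camera_info(name)
    if name=="wrist":
        T=np.eye(4); T[:3,:3]=R.from_rotvec(obs["tcp_rot"]).as_matrix(); T[:3,3]=obs["eef_pos"]
        E=T@np.array(c["hand_eye"])
    else: E=np.array(c["extrinsics"])
    return c,E
def proj(C,P):
    c,E=C; P=np.atleast_2d(P).astype(float)
    q=(P-E[:3,3])@E[:3,:3]; s=np.c_[q[:,0],-q[:,1]]/(-q[:,2:3])
    s=s*(1+c["k1"]*(s**2).sum(1,keepdims=True))
    return np.c_[c["fx"]*s[:,0]+c["cx"],c["fy"]*s[:,1]+c["cy"]]
def unproj(C,uv,z):
    c,E=C; uv=np.atleast_2d(uv).astype(float)
    d=np.c_[(uv[:,0]-c["cx"])/c["fx"],(uv[:,1]-c["cy"])/c["fy"]]; s=d.copy()
    for _ in range(20): s=d/(1+c["k1"]*(s**2).sum(1,keepdims=True))
    v=np.c_[s[:,0],-s[:,1],-np.ones(len(s))]@E[:3,:3].T
    z=np.broadcast_to(z,(len(v),))
    return E[:3,3]+v*((z-E[2,3])/v[:,2])[:,None]
def Dout(L,W,inset=0,n=40):
    """outline of D, origin at its centre"""
    a=W/2; xc=L/2-a
    t=np.linspace(-np.pi/2,np.pi/2,n)
    arc=np.c_[xc+a*np.cos(t),a*np.sin(t)]
    return np.r_[[[-L/2,-a]],arc,[[-L/2,a]]]
def place(pts2,p,z):
    c,s=np.cos(p[2]),np.sin(p[2]); q=np.asarray(pts2)@np.array([[c,s],[-s,c]])+p[:2]
    return np.c_[q,np.full(len(q),z)]
def sd(pts,L,W):
    """signed distance to D outline"""
    cont=Dout(L,W,n=200).astype(np.float32).reshape(-1,1,2)
    return np.array([-cv2.pointPolygonTest(cont,(float(x),float(y)),True) for x,y in pts])
def fitD(C,uv,z,L,W,p0):
    P=unproj(C,uv,z)[:,:2]
    def f(p):
        c,s=np.cos(p[2]),np.sin(p[2]); return sd((P-p[:2])@np.array([[c,-s],[s,c]]),L,W)
    s=least_squares(f,p0,x_scale=[1,1,.02],diff_step=1e-4)
    return s.x,s.fun
def overlay(C,im,items,fn,box=None,s=1):
    im=im.copy()
    x0,y0,w,h=box or (0,0,640,480)
    im=cv2.resize(im[y0:y0+h,x0:x0+w],None,fx=s,fy=s,interpolation=cv2.INTER_CUBIC)
    for pts,col in items:
        q=(proj(C,pts)-[x0,y0]+.5)*s-.5
        cv2.polylines(im,[np.round(q*8).astype(np.int32)],True,col,1,cv2.LINE_AA,3)
    cv2.imwrite(fn,im)
E
python3 - <<'E'
from h import *
C=cam("top"); im=cv2.imread("pics/top0.png")
def px(x0,y0,s,L): return (np.array(L)+.5)/s-.5+[x0,y0]
b=unproj(C,px(180,125,2,[(23,127),(427,25),(521,317),(90,437)]),40)
print(b, [np.linalg.norm(b[i]-b[i-1]) for i in range(4)])
bc=b[:,:2].mean(0); d=(b[0]+b[1]-b[2]-b[3]); byaw=np.arctan2(d[1],d[0]); d2=b[0]+b[3]-b[1]-b[2]
print("board",bc,byaw,np.arctan2(-d2[0],d2[1]))
well,f=fitD(C,px(270,190,6,[(175,510),(455,432),(425,330),(385,180),(350,105),(300,78),(245,70),(190,78),(140,105),(105,150),(97,195),(120,320),(148,430)]),40,136,96,[*bc,byaw]); print("well",well,f.round(1))
med,f=fitD(C,px(345,170,8,[(510,98),(682,425),(600,262),(560,187),(370,160),(200,238),(120,305),(85,400),(95,460),(130,520),(180,565),(250,592),(330,588),(500,510),(600,465)]),68,130,90,[*unproj(C,[391,214],68)[0,:2],1.2+np.pi/2-.6]); print("med",med,f.round(1))
sm,f=fitD(C,px(205,235,8,[(393,48),(608,270),(500,160),(250,180),(135,300),(95,370),(92,440),(130,510),(200,550),(270,555),(340,525),(470,410),(600,285)]),62,116,76,[*unproj(C,[248,273],62)[0,:2],2.5]); print("small",sm,f.round(1))
np.savez("p0.npz",well=well,med=med,sm=sm)
overlay(C,im,[(place(Dout(136,96),well,40),(0,0,255)),(place(Dout(130,90),med,68),(0,0,255)),(place(Dout(123,83),med,40),(255,0,0)),(place(Dout(116,76),sm,62),(0,0,255)),(place(Dout(111,71),sm,40),(255,0,0))],"pics/ov0.png",(200,160,260,160),3)
for n,uv,z in [("jar",(348.5,279.5),88),("pot",(315.5,301),70),("tape",(295.5,179),59)]: print(n,unproj(C,uv,z).round(0))
E
```

```text
[[ 665.7941673   292.00789559   40.        ]
 [ 691.46315005 -123.5209943    40.        ]
 [ 387.17468831 -141.92435974   40.        ]
 [ 358.82518038  272.61132921   40.        ]] [np.float64(307.58118557372063), np.float64(416.32097594089817), np.float64(304.84447150577313), np.float64(415.5039494627079)]
board [525.81429651  74.79346769] 0.06176097827341842 0.06498581892636206
well [5.26986761e+02 7.52956028e+01 5.73946268e-02] [ 0.7 -0.7 -1.3 -0.8  1.6  0.1 -0.9 -0.3  0.7  1.1 -0.6 -1.  -1.1]
med [527.38048022 -71.67964975   1.82171451] [-0.3 -0.  -0.4 -0.1 -0.7 -0.2 -0.7  0.4  0.1 -0.5 -0.3 -0.1 -0.4 -0.6
  0.1]
small [470.17263302 214.07095101   2.14346947] [-0.6 -0.5 -1.  -0.5 -2.4 -0.7  0.4  0.2 -0.6 -0.8 -1.5 -0.6 -0.8]
jar [[423.  29.  88.]]
pot [[399.  95.  70.]]
tape [[637.  87.  59.]]
```

View pics/ov0.png

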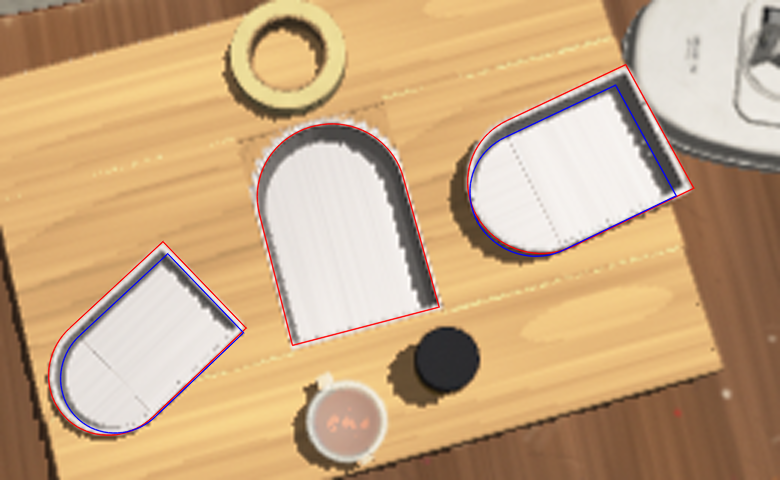

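Fits agree with the known sizes to about 1 mm. Before sweeping past the lamp I need to know the arm's geometry, so I'll probe IK (no motion).

```bash
python3 - <<'E'
from h import *
rows=[]
for az in (-1.30,-0.6,0,.5):
  for rad in (300,400,500,600,700):
    for z in (60,150,250,400):
      q=r.ik([rad*np.cos(az),rad*np.sin(az),z],(R.from_euler('z',az+np.pi)*R.from_euler('x',np.pi)).as_rotvec())
      if q is not None: rows.append([az,rad,z,*q])
A=np.array(rows); np.save("ik.npy",A); print(len(A)); np.set_printoptions(precision=3,suppress=True)
print(A[::6])
o=A[(abs(A[:,6])<.02)]
print(len(o))
f=lambda p:np.r_[p[0]+p[1]*np.sin(o[:,4]+p[2])+p[3]*np.sin(o[:,4]-o[:,5]+p[4])-o[:,1], p[5]+p[1]*np.cos(o[:,4]+p[2])+p[3]*np.cos(o[:,4]-o[:,5]+p[4])-o[:,2]]
best=min((least_squares(f,[0,300,0,300,c4,50]) for c4 in (0,1.5,-1.5,3)),key=lambda s:s.cost); print(best.x,best.cost)
E
```

```text
80
[[ -1.3   300.     60.     -0.759  -0.118  -0.77    0.     -0.919  -0.541]
 [ -1.3   400.    250.     -0.904  -0.054  -0.194   0.     -1.43   -0.396]
 [ -1.3   600.     60.     -1.04    0.455  -0.049   0.     -1.066  -0.26 ]
 [ -1.3   700.    250.     -1.078   0.574   0.641   0.     -1.638  -0.222]
 [ -0.6   400.     60.     -0.204   0.099  -0.557   0.     -0.915  -0.396]
 [ -0.6   500.    250.     -0.286   0.15    0.023   0.     -1.443  -0.314]
 [ -0.6   700.     60.     -0.378   0.636   0.265   0.     -1.2    -0.222]
 [  0.    300.    250.      0.541  -0.276  -0.369   0.     -1.478  -0.541]
 [  0.    500.     60.      0.314   0.282  -0.318   0.     -0.971  -0.314]
 [  0.    600.    250.      0.26    0.352   0.291   0.     -1.509  -0.26 ]
 [  0.5   300.     60.      1.041  -0.118  -0.77    0.     -0.919  -0.541]
 [  0.5   400.    250.      0.896  -0.054  -0.194   0.     -1.43   -0.396]
 [  0.5   600.     60.      0.76    0.455  -0.049   0.     -1.066  -0.26 ]
 [  0.5   700.    250.      0.722   0.574   0.641   0.     -1.638  -0.222]]
80
[  30.69   492.571    0.009  398.321   20.419 -187.788] 396.09270514374333
```

```bash
python3 - <<'E'
from h import *
np.set_printoptions(precision=3,suppress=True)
o=np.load("ik.npy"); d=o[:,1]*np.sin(o[:,3]-o[:,0]); print(d.min(),d.max()); rho=o[:,1]*np.cos(o[:,3]-o[:,0])
f=lambda p:np.r_[p[0]+p[1]*np.sin(o[:,4]+p[2])+p[3]*np.sin(o[:,4]-o[:,5]+p[4])-rho, p[5]+p[1]*np.cos(o[:,4]+p[2])+p[3]*np.cos(o[:,4]-o[:,5]+p[4])-o[:,2]]
best=min((least_squares(f,[0,300,0,300,c4,50]) for c4 in (0,1.5,-1.5,3)),key=lambda s:s.cost); print(best.x,best.cost)
p0=np.load("p0.npz"); q0=r.get_obs()["joint_pos"]
for pos in [(527,-72,250),(527,-72,60),(470,214,60)]:
  for yaw in np.arange(-3.1,3.2,.4):
    q=r.ik(pos,(R.from_euler('z',yaw)*R.from_euler('x',np.pi)).as_rotvec())
    if q is not None: print(pos,round(yaw,2),q)
E
```

```text
154.39999999999978 154.40000000000012
[  -0.     520.7      0.    -400.8     -1.571 -213.9  ] 9.810652870563009e-25
(527, -72, 250) -3.1 [ 0.159  0.214  0.102  0.    -1.459 -0.117]
(527, -72, 250) -2.7 [ 0.159  0.214  0.102  0.    -1.459  0.283]
(527, -72, 250) -2.3 [ 0.159  0.214  0.102  0.    -1.459  0.683]
(527, -72, 250) -1.9 [ 0.159  0.214  0.102  0.    -1.459  1.083]
(527, -72, 250) -1.5 [ 0.159  0.214  0.102  0.    -1.459  1.483]
(527, -72, 250) -1.1 [ 0.159  0.214  0.102  0.    -1.459  1.883]
(527, -72, 250) -0.7 [ 0.159  0.214  0.102  0.    -1.459  2.283]
(527, -72, 250) -0.3 [ 0.159  0.214  0.102  0.    -1.459  2.683]
(527, -72, 250) 0.5 [ 0.159  0.214  0.102  0.    -1.459 -2.8  ]
(527, -72, 250) 0.9 [ 0.159  0.214  0.102  0.    -1.459 -2.4  ]
(527, -72, 250) 1.3 [ 0.159  0.214  0.102 -0.    -1.459 -2.   ]
(527, -72, 250) 1.7 [ 0.159  0.214  0.102 -0.    -1.459 -1.6  ]
(527, -72, 250) 2.1 [ 0.159  0.214  0.102  0.    -1.459 -1.2  ]
(527, -72, 250) 2.5 [ 0.159  0.214  0.102  0.    -1.459 -0.8  ]
(527, -72, 250) 2.9 [ 0.159  0.214  0.102  0.    -1.459 -0.4  ]
(527, -72, 60) -
[... 1252 characters left out ...]
911]
(470, 214, 60) -1.1 [ 0.731  0.31  -0.276  0.    -0.984  1.311]
(470, 214, 60) -0.7 [ 0.731  0.31  -0.276  0.    -0.984  1.711]
(470, 214, 60) -0.3 [ 0.731  0.31  -0.276  0.    -0.984  2.111]
(470, 214, 60) 0.1 [ 0.731  0.31  -0.276  0.    -0.984  2.511]
(470, 214, 60) 0.5 [ 0.731  0.31  -0.276  0.    -0.984  2.911]
(470, 214, 60) 0.9 [ 0.731  0.31  -0.276  0.    -0.984 -2.972]
(470, 214, 60) 1.3 [ 0.731  0.31  -0.276 -0.    -0.984 -2.572]
(470, 214, 60) 1.7 [ 0.731  0.31  -0.276 -0.    -0.984 -2.172]
(470, 214, 60) 2.1 [ 0.731  0.31  -0.276  0.    -0.984 -1.772]
(470, 214, 60) 2.5 [ 0.731  0.31  -0.276  0.    -0.984 -1.372]
(470, 214, 60) 2.9 [ 0.731  0.31  -0.276  0.    -0.984 -0.972]
```

Kinematics: planar arm with a 154 mm lateral offset. Raising with J3 keeps the tool vertical and brings the TCP up to z≈660 at a small radius, clear of the lamp (≤550). So the order is raise, sweep, then lower.

```bash
cat >> h.py <<'E'
def ori(yaw): return (R.from_euler('z',yaw)*R.from_euler('x',np.pi)).as_rotvec()
def snap(n,fn):
    o=r.get_obs(); im=r.camera(n)[:,:,::-1].copy(); cv2.imwrite(fn,im); return cam(n,o),im,o
np.set_printoptions(precision=3,suppress=True)
E
python3 - <<'E'
from h import *
q=[-1.015,0,1.1,0,-1.1-np.pi/2,-.285]; r.goto_joints(q); print(r.get_obs()["time_s"],r.get_obs()["eef_pos"])
q[0]=.16; q[5]=.09; r.goto_joints(q); print(r.get_obs()["time_s"],r.get_obs()["eef_pos"])
p=np.load("p0.npz"); m=p["med"]
yaw=m[2]+np.pi/2-2*np.pi
# hover at tray
r.move_pose([m[0],m[1],200],ori(yaw)); o=r.get_obs(); print(o["time_s"],o["eef_pos"],o["wrist_force"],o["joint_pos"])
C,im,o=snap("wrist","pics/w1.png")
overlay(C,im,[(place(Dout(136,96),p["well"],40),(0,0,255)),(place(Dout(130,90),m,68),(0,0,255)),(place(Dout(122,82),m,68),(255,0,0)),(place(Dout(116,76),p["sm"],62),(0,0,255))],"pics/w1o.png")
E
```

```text
2.15 [ -34.615 -236.717  663.386]
3.4417 [ 203.882 -123.75   664.049]
5.4833 [527.923 -71.78  201.003] [-0.548  0.051  0.698] [ 0.159  0.231 -0.001  0.    -1.337  0.092]
```

View pics/w1o.png

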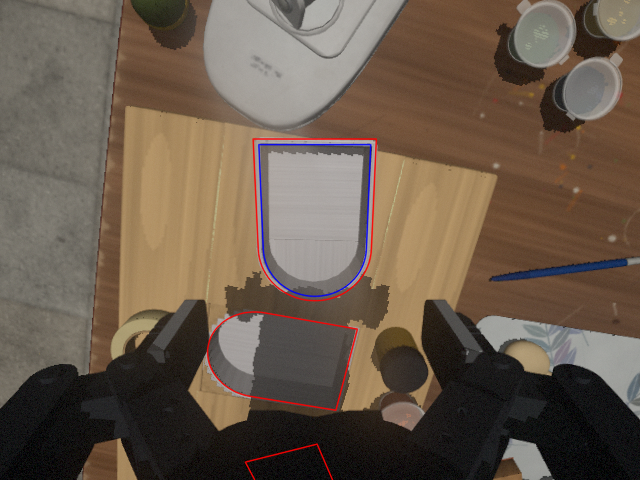

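The wrist view agrees with the top-camera fit: tray outline at columns 253–376 and rows 139–300, sunk tray at (282,360). I'll enlarge it to check the offset.

```bash
python3 - <<'E'
import cv2
im=cv2.imread("pics/w1o.png"); cv2.imwrite("pics/w1z.png",cv2.resize(im[120:320,235:395],None,fx=3,fy=3,interpolation=cv2.INTER_CUBIC))
cv2.imwrite("pics/w1y.png",cv2.resize(im[300:420,195:370],None,fx=4,fy=4,interpolation=cv2.INTER_CUBIC))
E
```

```text
(no output)
```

View pics/w1z.png

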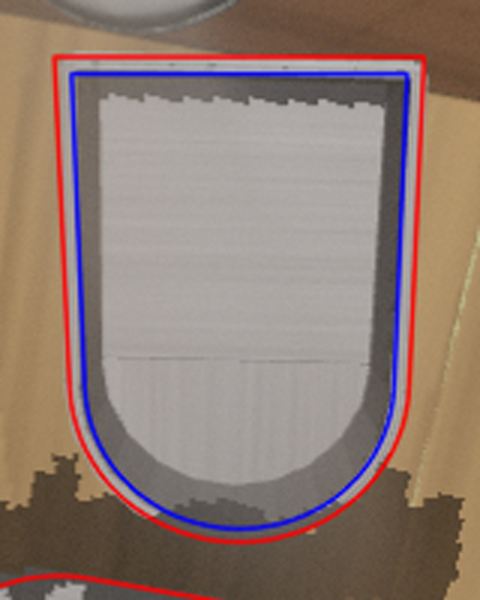

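View pics/w1y.png

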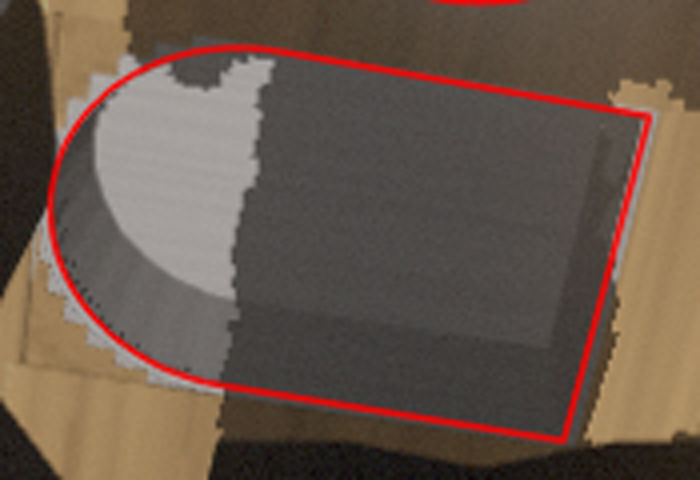

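Agreement is within about 1 mm. Now insert the fingers, expand them gently against the side walls and check.

```bash
python3 - <<'E'
from h import *
p=np.load("p0.npz"); m=p["med"]; yaw=m[2]+np.pi/2-2*np.pi
g=place([[-5,0]],m,0)[0]
r.set_gripper(36,20); print(r.get_obs()["width"])
hit=r.line_to([g[0],g[1],80],ori(yaw),150)
hit=r.line_to([g[0],g[1],50],ori(yaw),80,until_force=8)
o=r.get_obs(); print(hit,o["eef_pos"],o["wrist_force"],o["time_s"])
r.set_gripper(60,20); o=r.get_obs(); print(o["width"],o["eef_pos"],o["wrist_force"],o["time_s"])
C,im,o=snap("wrist","pics/w2.png"); C,im,o=snap("scene","pics/s2.png")
cv2.imwrite("pics/s2z.png",cv2.resize(im[120:360,180:480],None,fx=2.6,fy=2.5))
E
```

```text
36.058844867429094
False [528.881 -76.573  50.303] [ 0.944  0.291 -0.149] 7.5417
55.616487782385306 [528.988 -76.443  50.426] [0.232 0.125 0.086] 7.8417
```

View pics/w2.png

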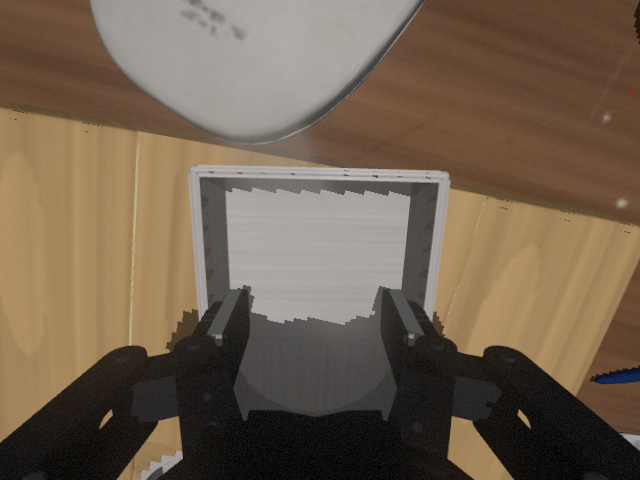

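View pics/s2z.png

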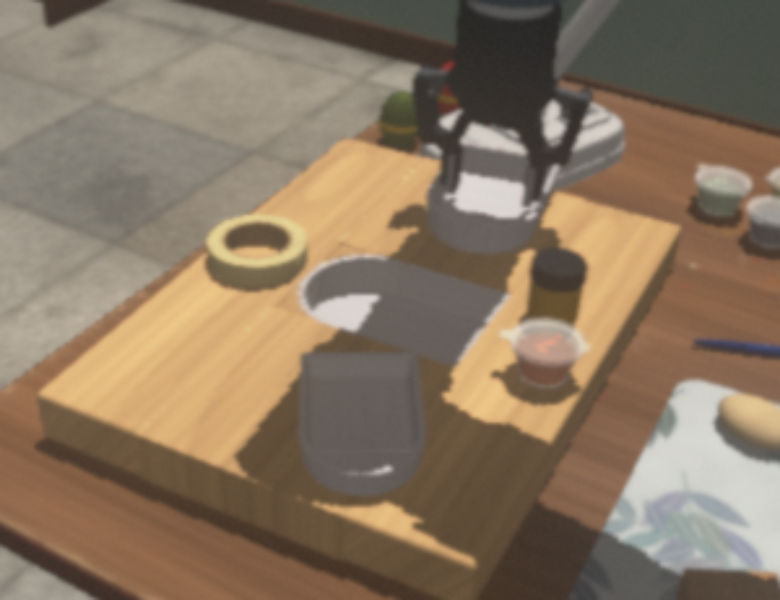

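Contact confirmed (fingers stopped at 55.6 of 60) and the tray is aligned with the jaws. Slide away from the lamp base, then turn.

```bash
cat >> h.py <<'E'
def go(p,z,gx,T,uf=None):
    """move so that gripped tray (grip at tray x=gx) is at pose p=(x,y,yaw)"""
    g=place([[gx,0]],p,z)[0]; yaw=p[2]+np.pi/2-2*np.pi
    d=np.linalg.norm(g-r.get_obs()["eef_pos"]); h=r.line_to(g,ori(yaw),max(d/T,.5),until_force=uf)
    o=r.get_obs(); print(round(o["time_s"],2),h,o["eef_pos"],o["wrist_force"],round(o["width"],1)); return h
E
python3 - <<'E'
from h import *
p=np.load("p0.npz"); m=p["med"]; w=p["well"]
r.set_gripper(62,30)
go([m[0],-47,m[2]],50,-5,.6)
for k in (1,2,3,4):
    go([m[0]+(w[0]-m[0])*k/4,-47+k*2,m[2]+(w[2]-m[2])*k/4],50,-5,.7)
C,im,o=snap("wrist","pics/w3.png"); C,im,o=snap("top","pics/t3.png")
cv2.imwrite("pics/t3z.png",cv2.resize(im[120:360,180:480],None,fx=2.6,fy=2.5))
E
```

```text
8.91 False [528.823 -51.164  50.283] [-1.382 -0.118  5.623] 56.1
9.81 False [526.837 -49.265  50.248] [0.062 1.774 6.097] 56.2
10.68 False [524.664 -46.793  50.279] [0.793 0.707 5.657] 56.0
11.53 False [523.008 -43.255  50.252] [-0.479 -1.317  5.363] 56.4
12.39 False [522.231 -39.217  50.24 ] [-0.259 -1.125  5.374] 56.3
```

View pics/w3.png

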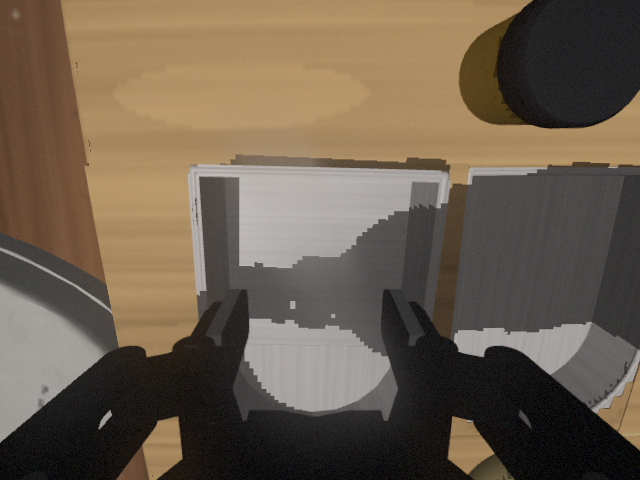

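View pics/t3z.png

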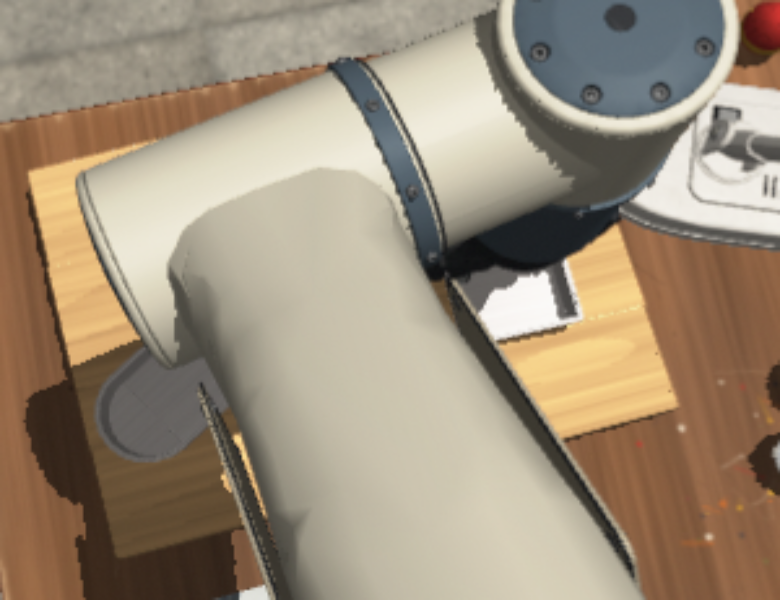

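Tray is turned, aligned with the sunk tray and flat. Slide across, then lower in with force guard.

```bash
python3 - <<'E'
from h import *
p=np.load("p0.npz"); w=p["well"]
h=go([*w[:2]+0,w[2]],50,-5,1.6,25)
C,im,o=snap("wrist","pics/w4.png")
if not h:
    go(w,35,-5,.6,15)
C,im,o=snap("wrist","pics/w5.png")
E
python3 -c "
import cv2,numpy as np
a=cv2.imread('pics/w4.png');b=cv2.imread('pics/w5.png');cv2.imwrite('pics/w45.png',cv2.resize(np.hstack([a,b]),(800,300)))"
```

```text
14.24 False [521.688  74.876  49.653] [ 0.09   0.527 -2.906] 56.1
15.05 False [522.112  75.052  35.073] [ 0.089  0.312 -3.033] 56.2
```

View pics/w45.png

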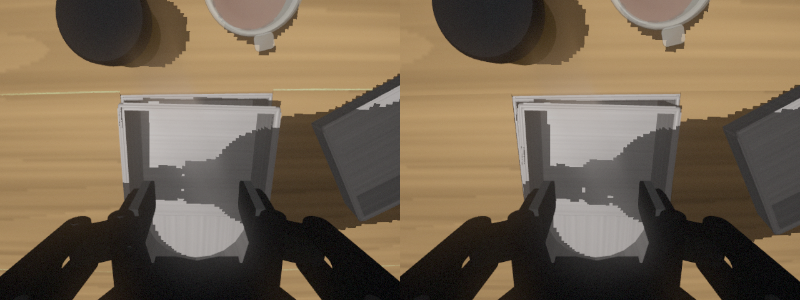

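View pics/w5.png

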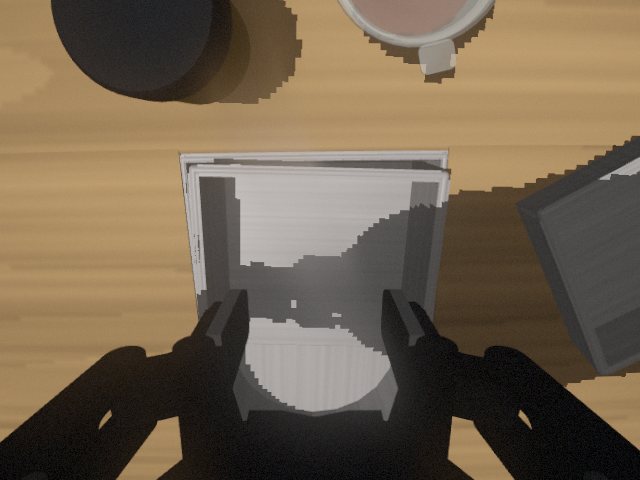

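Tray is 15 mm down into the well without resistance, but sits about 0.026 rad short in yaw compared with the sunk tray's edge (rows 154→151 vs 167→171). I'll measure the gap and correct it.

```bash
python3 - <<'E'
from h import *
o=r.get_obs(); C=cam("wrist",o); p=np.load("p0.npz"); im=cv2.imread("pics/w5.png")
cv2.imwrite("pics/w5z.png",cv2.resize(im[140:310,170:300],None,fx=4,fy=4,interpolation=cv2.INTER_CUBIC))
cv2.imwrite("pics/w5y.png",cv2.resize(im[140:310,345:475],None,fx=4,fy=4,interpolation=cv2.INTER_CUBIC))
overlay(C,im,[(place(Dout(136,96),p["well"],40),(0,0,255)),(place(Dout(130,90),p["well"],53),(255,0,0))],"pics/w5o.png",(160,130,300,220),2)
E
```

```text
(no output)
```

View pics/w5z.png

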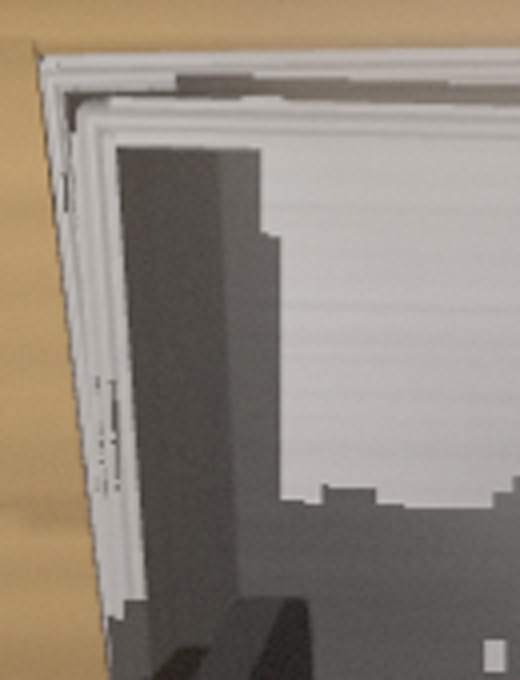

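View pics/w5y.png

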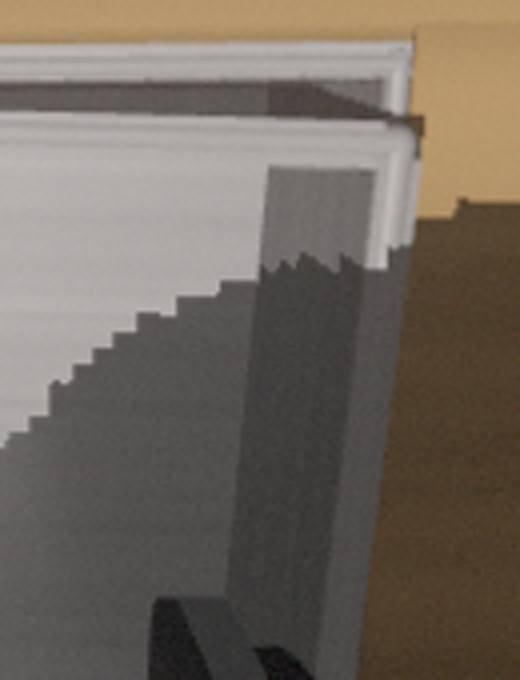

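View pics/w5o.png

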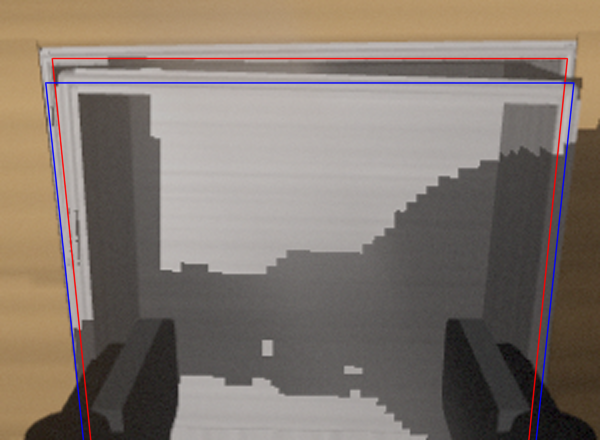

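The sunk tray's projection matches within 0.5 mm. The held tray is about 2 mm too far to -x, 1 mm to +y and rotated about -0.025. I'll correct that and lower it the rest of the way.

```bash
python3 - <<'E'
from h import *
p=np.load("p0.npz"); w=p["well"]+[1.7,-.8,.03]
go(w,35,-5,.4)
h=go(w,20.5,-5,.7,12)
C,im,o=snap("wrist","pics/w6.png")
E
```

```text
15.68 False [523.725  74.055  34.997] [-0.002 -0.078 -2.775] 56.1
16.52 False [523.856  74.094  20.516] [-0.097 -0.064 -3.824] 56.1
```

View pics/w6.png

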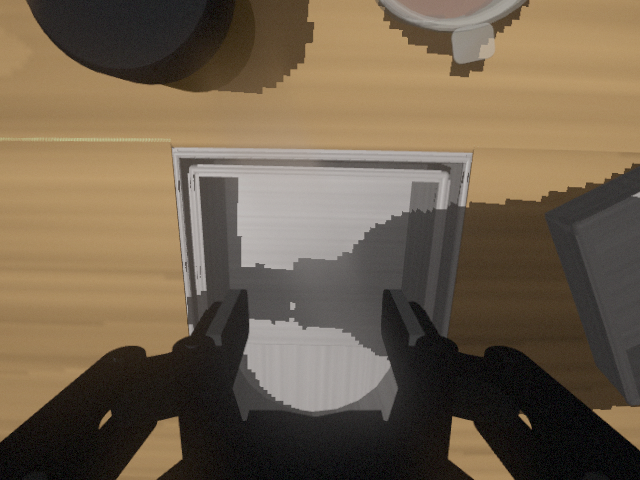

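Nearly seated, with even gaps on both sides. Release and check from above.

```bash
python3 - <<'E'
from h import *
r.set_gripper(40,30); o=r.get_obs(); print(o["eef_pos"],o["wrist_force"],o["time_s"])
e=o["eef_pos"]; r.line_to([e[0],e[1],130],None,200)
p=np.load("p0.npz"); m=p["sm"]; yaw=m[2]+np.pi/2-2*np.pi
g=place([[-5,0]],m,170)[0]; r.move_pose(g,ori(yaw))
C,im,o=snap("wrist","pics/w7.png"); print(o["time_s"],o["eef_pos"])
overlay(C,im,[(place(Dout(116,76),m,62),(0,0,255)),(place(Dout(108,68),m,62),(255,0,0)),(place(Dout(136,96),p["well"],40),(0,0,255)),(place(Dout(130,90),p["well"],38),(255,0,0))],"pics/w7o.png")
C,im,o=snap("top","pics/t7.png"); C,im,o=snap("scene","pics/s7.png")
cv2.imwrite("pics/s7z.png",cv2.resize(im[120:360,180:480],None,fx=2.6,fy=2.5))
E
```

```text
[524.145  74.179  20.917] [-0.566 -0.364 -0.938] 16.9167
19.175 [472.743 209.56  169.405]
```

View pics/w7o.png

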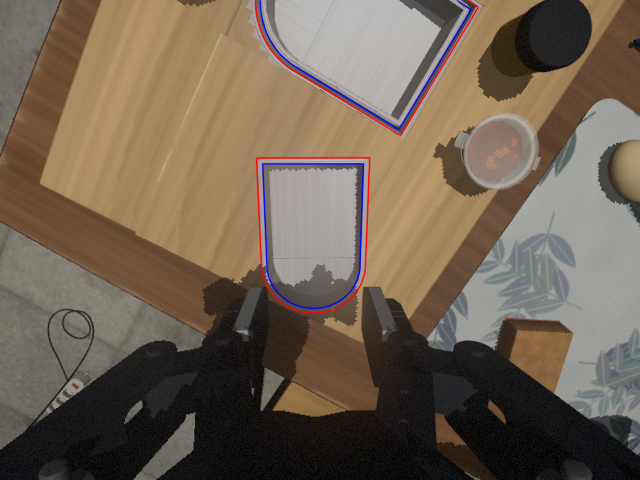

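View pics/t7.png

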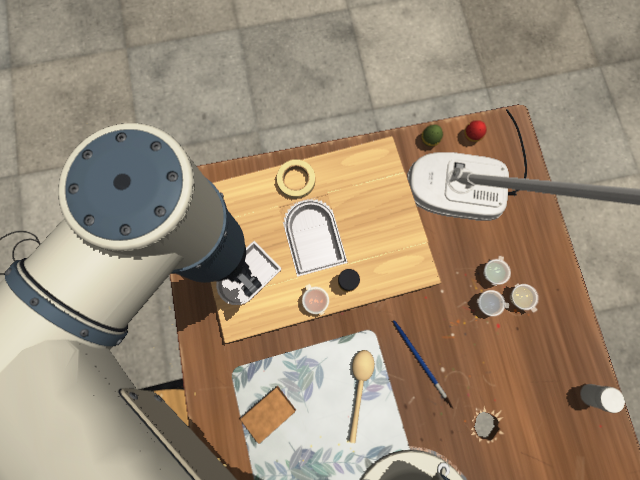

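View pics/s7z.png

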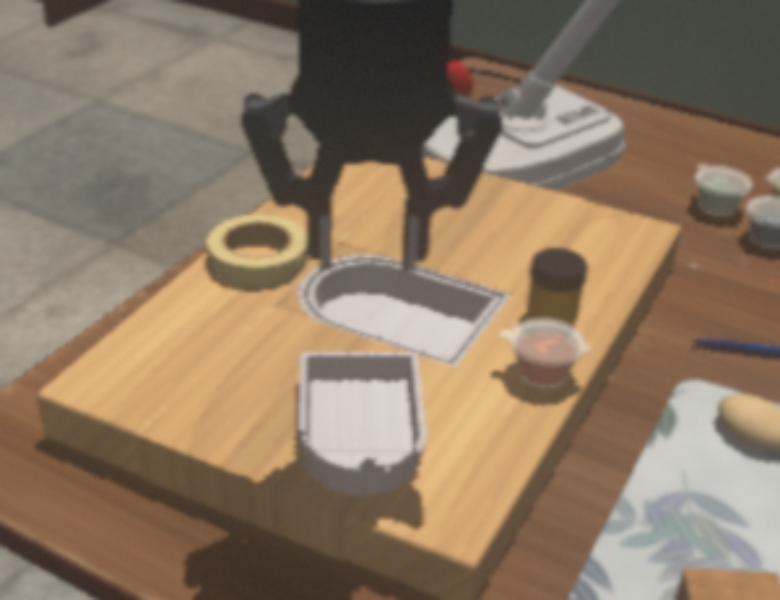

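The medium tray lies flush in the sunk tray and the bystanders are unmoved. Enlarging the medium tray in the top view and the small tray in the wrist view.

```bash
python3 - <<'E'
import cv2
im=cv2.imread("pics/t7.png"); cv2.imwrite("pics/t7z.png",cv2.resize(im[190:285,270:370],None,fx=6,fy=6,interpolation=cv2.INTER_CUBIC))
im=cv2.imread("pics/w7o.png"); cv2.imwrite("pics/w7z.png",cv2.resize(im[145:325,240:385],None,fx=3,fy=3,interpolation=cv2.INTER_CUBIC))
E
```

```text
(no output)
```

View pics/t7z.png

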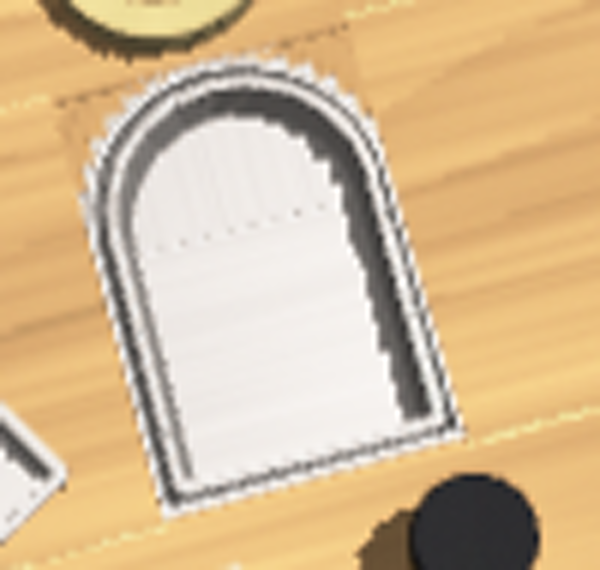

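View pics/w7z.png

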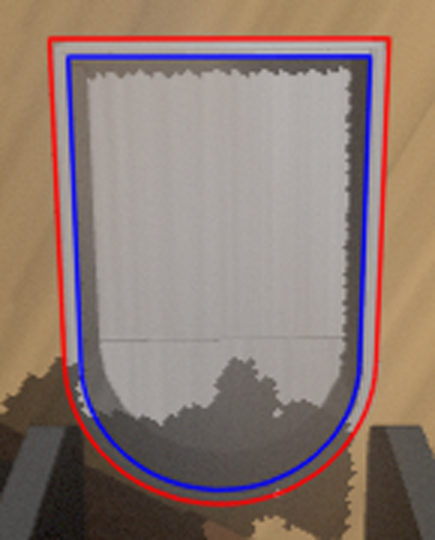

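Medium is seated with an even gap all round, round end in round end. Now the small tray, the same way.

```bash
python3 - <<'E'
from h import *
p=np.load("p0.npz"); m=p["sm"]; w=p["well"]
r.set_gripper(29,20)
go(m,80,-5,.8)
h=go(m,50,-5,.5,8)
if not h:
    r.set_gripper(55,25); o=r.get_obs(); print(o["width"],o["eef_pos"],o["wrist_force"],o["time_s"])
    e=np.array([w[0]-1,170,w[2]+.006]); n=5
    for k in range(1,n+1): go(m+(e-m)*k/n,50,-5,.75)
    C,im,o=snap("wrist","pics/w8.png")
E
```

```text
20.54 False [473.397 210.169  80.716] [0.105 0.228 0.426] 29.1
21.18 False [472.942 209.833  49.88 ] [-0.267 -0.494 -0.136] 29.2
44.34350449654233 [472.765 209.893  50.023] [-0.023  0.772 -1.254] 21.4583
22.35 False [482.124 200.29   50.018] [ 0.43  -0.669 -2.027] 44.3
23.25 False [491.242 191.667  50.02 ] [ 0.408 -0.608 -1.376] 44.1
24.15 False [500.588 183.782  50.017] [-0.539 -0.072 -1.82 ] 44.0
25.05 False [510.465 176.575  50.017] [-0.086  0.328 -0.77 ] 44.0
25.95 False [521.077 169.687  50.005] [ 0.998 -0.094 -0.79 ] 44.4
```

View pics/w8.png

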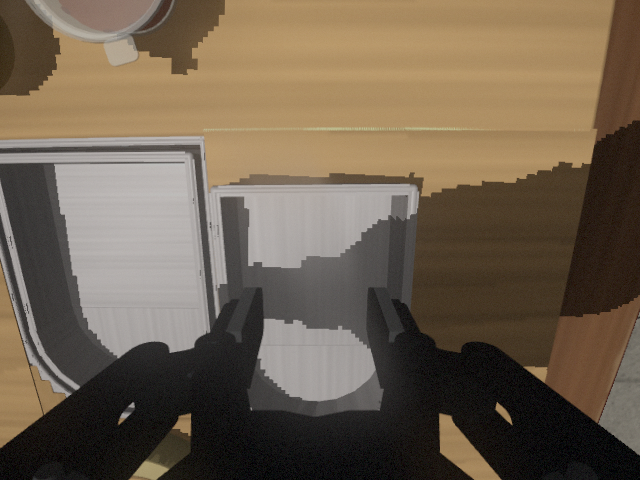

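Small tray is aligned and to the left of the well. The -1…-2 N vertical force suggests its weight is partly carried, so I'll press it down onto the board before sliding on.

```bash
python3 - <<'E'
from h import *
p=np.load("p0.npz"); w=p["well"]
e=np.array([w[0]-1,170,w[2]+.006])
go(e,48,-5,.6,5)
z=r.get_obs()["eef_pos"][2]; print(z)
h=go([w[0],w[1],w[2]+.006],z,-5,1.6,20)
C,im,o=snap("wrist","pics/w9.png")
overlay(C,im,[(place(Dout(122,82),w,38),(0,0,255)),(place(Dout(116,76),w,62),(255,0,0))],"pics/w9o.png",(160,130,300,220),2)
E
```

```text
26.31 True [521.088 169.699  49.922] [-0.407 -0.062  4.788] 44.2
49.921883070030596
28.05 False [521.921  75.136  49.823] [-0.788 -0.462 -1.641] 44.2
```

View pics/w9o.png

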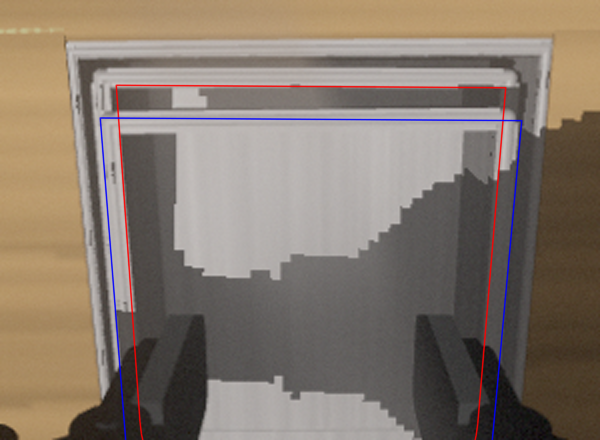

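View pics/w9.png

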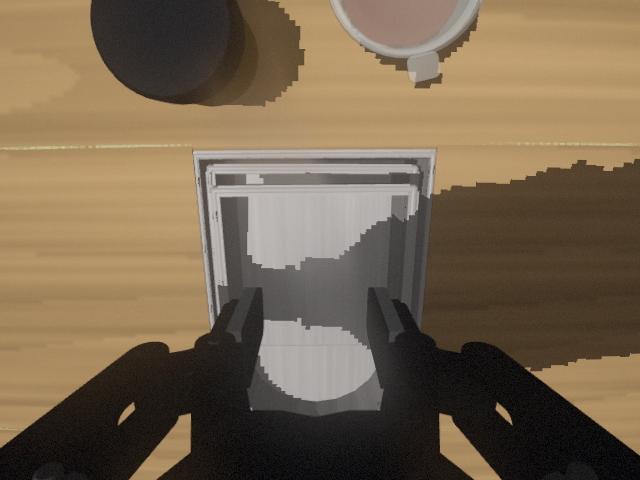

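Well aligned; the small tray is about 1.8 mm short towards +x (the same grasp shift as before). Correct, lower and release.

```bash
python3 - <<'E'
from h import *
p=np.load("p0.npz"); w=p["well"]+[1.7,-.5,.006]
go(w,49.8,-5,.4)
h=go(w,34,-5,.8,10)
C,im,o=snap("wrist","pics/w10.png")
h=go(w,25,-5,.6,8) if not h else h
C,im,o=snap("wrist","pics/w11.png")
E
python3 -c "
import cv2,numpy as np
a=cv2.imread('pics/w10.png')[100:400,140:500];b=cv2.imread('pics/w11.png')[100:400,140:500];cv2.imwrite('pics/w1011.png',cv2.resize(np.hstack([a,b]),(800,333)))"
```

```text
28.63 False [523.708  74.456  49.786] [-0.263  0.104 -1.944] 44.6
29.58 False [523.808  74.51   34.126] [-0.226  1.01  -2.783] 44.0
30.38 False [523.753  74.481  25.03 ] [ 0.437 -0.35  -1.384] 43.8
```

View pics/w1011.png

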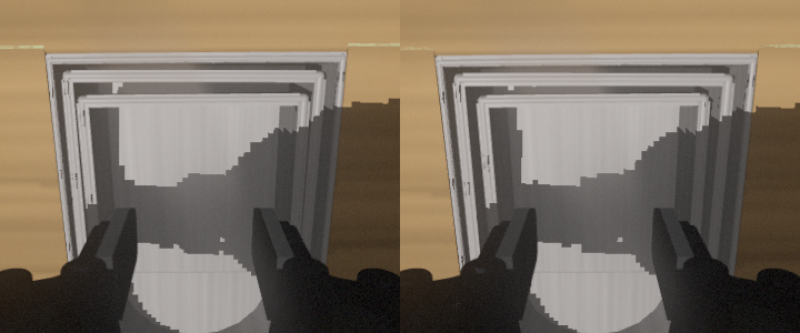

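```bash
python3 - <<'E'
from h import *
r.set_gripper(31,25); e=r.get_obs()["eef_pos"]; r.line_to([e[0],e[1],130],None,200)
r.line_to([e[0]-5,e[1]+5,190],None,200)
C,im,o=snap("wrist","pics/w12.png"); p=np.load("p0.npz"); w=p["well"]
overlay(C,im,[(place(Dout(116,76),w,36),(0,0,255))],"pics/w12o.png",(150,110,350,260),2)
# clear the top view
r.move_pose([400,260,300],ori(-2.57)); print(r.get_obs()["time_s"])
C,im,o=snap("top","pics/t12.png"); cv2.imwrite("pics/t12z.png",cv2.resize(im[190:285,270:370],None,fx=6,fy=6,interpolation=cv2.INTER_CUBIC))
C,im,o=snap("scene","pics/s12.png"); cv2.imwrite("pics/s12z.png",cv2.resize(im[200:300,230:430],None,fx=4,fy=4,interpolation=cv2.INTER_CUBIC))
E
```

```text
33.4
```

View pics/w12o.png

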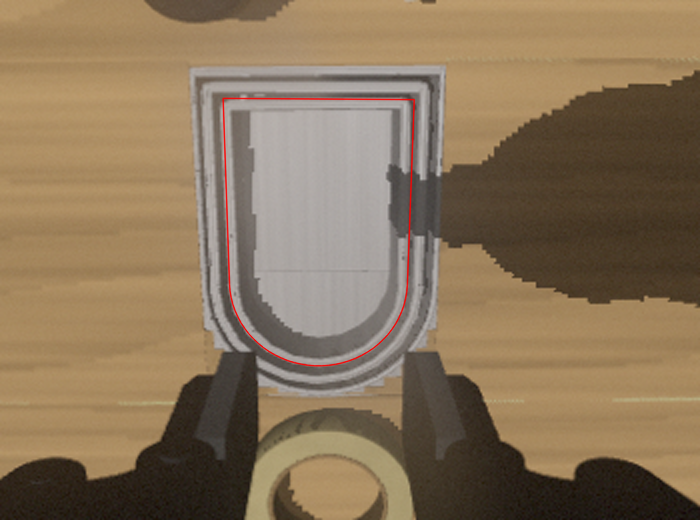

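View pics/t12.png

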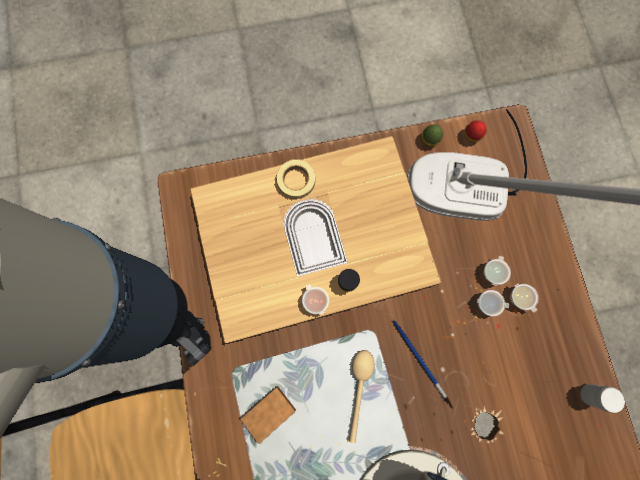

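View pics/t12z.png

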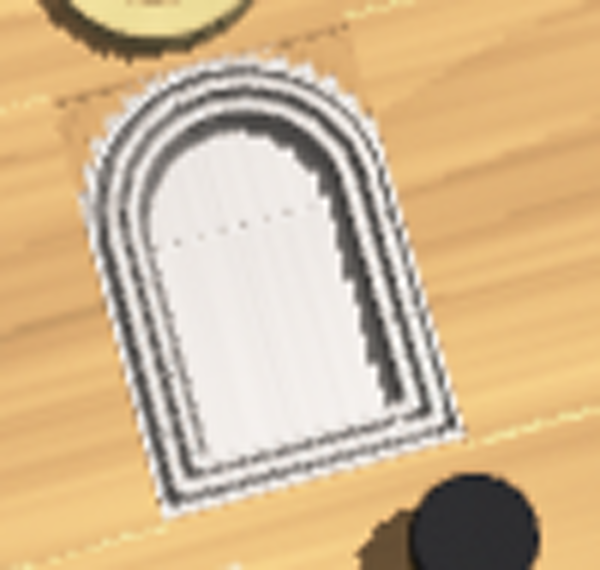

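View pics/s12z.png

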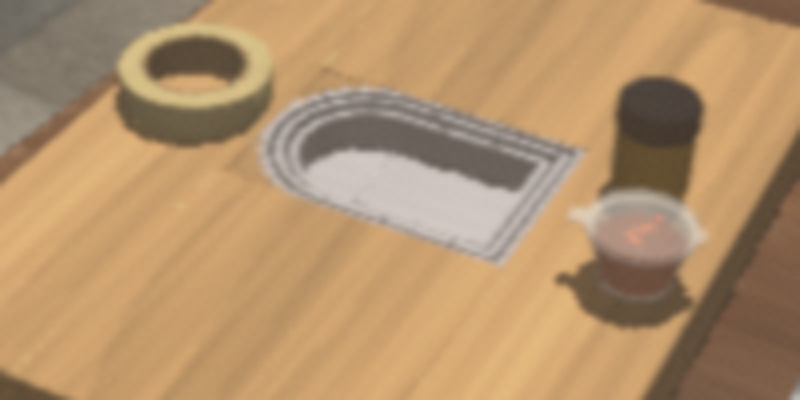

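All three trays are nested concentrically, rims nearly flush from both views. The jar, pot and tape are unmoved and the gripper is clear of everything. Handing in.

```bash
python3 - <<'E'
from workcell import r
o=r.get_obs(); print(o["time_s"],o["wrist_force"],o["width"]); print(r.sign_off())
E
```

```text
33.5 [-0.38577246  0.31226746 -0.26396825] 30.755383764139268
the job is handed in; nothing more can be done
None
```

Both trays are put away, medium first, then small, and I handed the job in at 33.5 s of the 64 s allowed. I moved each tray with both fingers opened against the inside of its side walls: slid along the board, turned, lined up and lowered in, then released.

**Last checks:** The wrist, top and scene pictures show both trays nested flat, round ends together, with even gaps all round. The jar, pot and tape roll look unmoved, and the gripper was clear of everything.

**What disagreed:**
- **Alignment:** each tray sat about 2 mm towards -x once held, and the medium one was also about 0.03 rad off in yaw. I corrected both from the wrist picture before lowering.
- **Small tray on the board:** its vertical force read -1 to -2 N during the turn, so the fingers may have been carrying part or all of its 1.6 N weight. I pressed it back onto the board before sliding it over the well, and the press met the board within about 0.1 mm.

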